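# Raise the step shelf to its middle rung and load it

### The arm

A 6-joint arm with a two-finger parallel gripper is mounted at the origin on a cart in front of the work surface, level with it; the furniture and walls round the work are solid. World frame = base frame: x ahead of the robot, y to its left, z up, the work surface at z = 0. Lengths are in mm, angles in rad, forces in N, time in s.
With the tool pointing down it reaches from about 300 to 775 mm from the base axis. Payload 14.6 kg.
Tool frame: the origin (TCP) lies between the finger pads; the fingertips stand manip.tip_reach ahead of it and the grasp point (between the pads) lies 5 mm behind it (manip.tip_reach is the distance from the TCP to the fingertips, in mm); z points along the fingers, y is the line along which they close (so a half turn about z gives the same grasp; the last joint's range is limited). The gripper opens to 94 mm and grips with 3 to 60 N. Pads are 16 mm wide; open, the fingers measure 119 mm over their backs; the gripper's body (75 mm by 177 mm) begins 78 mm behind the grasp point.
Start: joints at [1.147, 0.3, 1.521, -0, 1.321, -0.067], TCP at [192.1, 515.351, 219.446] pointing down, gripper open.
Joint ranges: [-3.03, 3.03], [-0.79, 2.21], [0.23, 2.52], [-1.04, 4.18], [0, 3.07], [-2.55, 2.55]. Speed limits (rad/s): [2.22, 2.22, 2.57, 3.14, 3.14, 3.14].

### API

Orientations are given as [roll, pitch, yaw] about the fixed x, y, z axes, in that order (R = Rz(yaw) Ry(pitch) Rx(roll)).
In Python, from cell import manip gives the robot as it stands. The module is installed in compiled form; this text tells all that it offers.
- The arm moves only by the shell command python3 -m creep 'ROWS' [FORCE]. ROWS is JSON, a list of rows, each a list of 3 entries, a list of its own where there are three numbers: the opening, from -1 (shut) to 1 (fully open), then the shift along the tool's x, y, z in cm, then the turn about the tool's z in units of 5 degrees (1.0 is 5 degrees). In form: [[grip, [tx, ty, tz], roll], ...]. A call has 1 to 12 rows; each row is the pose to reach, as a shift and turn from the pose commanded when the call began, along the tool's axes at that moment; what a row does not reach only later rows make up. A row lasts 1/10 s, in which the tool goes at most 50 mm and 8.59 degrees, less where a joint would pass 70% of its speed; a pose out of reach is approached as far as the arm can. A call with a gripper value outside its range is refused whole. The fingers move at their own pace and stop on an object; FORCE is the grip in N (left out, the last holds). Time passes only in rows, so rows that repeat a pose let the fingers close. It gives the time, the measured TCP pose, the force, the opening and the grip force at its end, in the units of the state.
- manip.read_state(): the state, without advancing time (a new reading comes with each control period).
- manip.camera(name): name is "side" or "top"; returns the picture (400x640x3 uint8, red, green, blue); there is no depth.
- manip.camera_params(name): a dict with "fovy" (degrees; the focal length in pixels is half the picture's height over the tangent of half this angle, whatever the lens; pixels are square), "cx", "cy" (the principal point, pixels), "origin" and "attitude" of the camera in the world. Camera axes: x right, y down, z forward; pixel columns grow to the right and rows downward; lengths in mm; the calibration is good to about 2 mm. A picture is of the moment at which its call begins. camera_params takes no time and is no camera call.
- manip.sign_off(): hands the job in; it is judged then, once.
The state is a dict: "clock": time; "joints": joint angles; "qd": joint speeds; "effort": joint torques, N m; "eef_pos": TCP position; "eef_rot": TCP orientation; "wrist_force": force on the tool from outside, world axes, zero at the start; "moment": the same for the moment, N m; "finger_gap": finger opening in mm; "finger_force": force on a finger pad.
Only numpy, scipy, OpenCV 4.12 (cv2) and the standard library are available. Lean on these libraries where they do the work, as an engineer would, in place of code of your own. Each camera call takes 0.05 s, during which the arm holds its last target. There are 200 camera calls.

### The job

The little step shelf on the worktop is right down. Lift it by its handle until its swinging catch has passed the middle rung of the ladder behind it, let it down gently until it hangs locked on that middle rung (neither dropped nor forced down onto it) and let go; then stand the honey jar upright on the free half of the shelf, beside the handle, and leave the two spice jars where they stand.

Things in the scene. Friction and masses are not known exactly. Their poses are not given: they have to be found in the camera images.
- stand: Fixed stand of the step shelf: wooden base board 220 x 280 x 14 mm, origin at the centre of its underside; its own +x points to the back (away from the robot), +y to its left. At x = +86 mm, y = -76 and +76 mm stand two square aluminium uprights, joined by a bar whose top is 262 mm above the worktop.
- ladder_mid (a point): Point on the stand where the middle rung usually is (x = 86, z = 138 mm). Between the uprights a steel ladder of three rungs (8 mm rods along y, 50 mm apart) is clamped, but it may be clamped up to 15 mm higher or lower than usual, all rungs alike: this point does not follow it, so feel for the rung.
- shelf (a joint): Height in m of the sliding shelf over its lowest position: 0 at the start (lying on rubber feet), top stop at 0.165. It hangs on the lowest, middle and top rung at about 0.033, 0.083 and 0.133, each up to 0.015 more or less as the ladder is clamped. Moves straight up and down only, with about 0.5 N of friction; it falls when let go unless its catch carries it.
- shelf_spot (a point): Point on the top of the shelf's wooden board (150 mm deep, 260 wide, 12 thick; shelf with catch 0.4 to 0.8 kg) in the middle of its free right half, where the honey jar is to stand; moves with the shelf, 32 mm above the worktop at the start. In the stand's frame it lies at x = -50, y = -65 mm. Axes as the stand's.
- handle (a point): Centre of the lifting bar on the shelf's front left: dark bar 12 mm thick (along the stand's x), 64 mm long (y), 14 mm high, its centre 42 mm above the board, on two legs 10 mm wide at its ends. In the stand's frame at x = -65, y = +70 mm; moves with the shelf. Axes as the stand's.
- catch: Gravity catch at the shelf's back: steel tongue 6 mm thick, 29 mm long from its pivot (origin) along its +x over the rungs, heavy tail in front. A rung it passes going up swings it down (under 3 N); it falls level again about 20 mm above the shelf's seat on that rung. Coming down it then sits on the rung and carries the shelf. The seat is stiff: over 30 N damages it.
- honey_jar: Squat honey jar with a wide screw lid, the widest and lowest of the three jars: faceted body 56 x 62 mm across, 86 mm tall (lid 56 mm across, above 75 mm), about 0.36 kg; origin at the centre of its underside, z up. Stands on the worktop.
- spice_1: Glass spice jar with a dark flat cap, 41 mm across, 105 mm tall; bystander. Origin at the centre of its underside.
- spice_2: Second spice jar, same form and size; bystander. Origin at the centre of its underside.
Things that resemble listed ones, but are neither listed nor needed, are in the scene too. Leave any orange or turquoise look-alike of the honey_jar alone.

How it is judged:
By the outcome, as a careful person would: the job done as asked, in the order asked, and still so for the second after the job is handed in, with the robot touching nothing.
It also fails if it takes over 72 s, if anything falls off the work surface, if the arm or the gripper's body presses on something with over 40 N, if the wrist force passes 120 N, or if a joint passes its speed limit or range.

## Working session

There is one attempt and no reset: what is moved stays moved. The work goes in short steps, Python scripts to look and compute and a shell command to move; the robot and the scene stay as the last step left them, time stands still between calls to the robot, and variables do not carry over. Pictures are saved under pics/ and viewed, at most 10 in all, crops included, and the job is handed in when it is done.

```bash
mkdir -p pics
python3 - <<'E'
from cell import manip
import cv2
for n in("side","top"):
    cv2.imwrite(f"pics/{n}0.png",manip.camera(n)[:,:,::-1]); print(n,manip.camera_params(n))
print(manip.tip_reach,manip.read_state())
E
```

```text
side {'fovy': 42.337717465283134, 'cx': 318.85324362980907, 'cy': 204.9149309724116, 'origin': array([ 509.96367535, 1198.88898228, 1079.99098141]), 'attitude': array([-2.28168675e+00, -5.68593016e-05, -3.13411277e+00])}
top {'fovy': 54.30591413518236, 'cx': 319.22721828580524, 'cy': 205.1455990218773, 'origin': array([ 430.01636974,   84.19375631, 1357.35339553]), 'attitude': array([-3.08726002, -0.00421882, -1.56538312])}
14.0 {'clock': 0.1, 'joints': array([ 1.14737974e+00,  3.00428960e-01,  1.52150969e+00, -1.82825678e-05,
        1.32067297e+00, -6.66119372e-02]), 'qd': array([ 8.23710912e-04, -6.16091728e-04, -2.80807178e-03, -7.59562755e-05,
        1.43360631e-03,  3.95228404e-04]), 'effort': array([ 7.30232823e-04, -5.32642114e+01, -3.53283763e+01,  7.09270779e-02,
        2.34931230e-02, -8.87187275e-05]), 'eef_pos': array([192.03124277, 515.1618077 , 218.9396289 ]), 'eef_rot': array([-3.14057477e+00, -5.01554932e-05,  2.78479251e+00]), 'wrist_force': array([ 0.70399027, -0.49793538,  0.37048364]), 'moment': array([ 0.03709952,  0.00559652, -0.01939928]), 'finger_force': 0.0, 'finger_gap': 93.91379176695777}
```

View pics/side0.png

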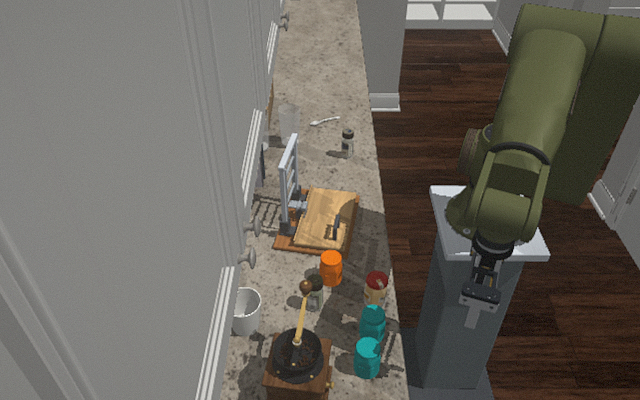

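View pics/top0.png

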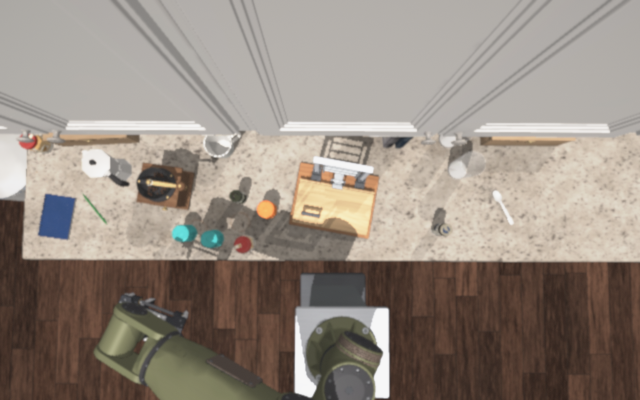

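The top view shows the shelf board around (337,207), with the handle at (312,211). The honey jar (red lid) is at (243,244), spice jars at (237,196) and (442,230), and orange and turquoise look-alikes around the honey jar. In the side view the honey jar lid is at (376,281) and the handle at (338,228). I'll enlarge both.

```bash
cat > h.py <<'E'
from cell import manip
import numpy as np
from scipy.spatial.transform import Rotation as R
def cam(n):
    p=manip.camera_params(n); f=200/np.tan(np.radians(p['fovy']/2))
    return p,f,R.from_euler('xyz',p['attitude']).as_matrix(),np.array(p['origin'])
def ray(n,u,v):
    p,f,A,o=cam(n); d=A@np.array([(u-p['cx'])/f,(v-p['cy'])/f,1]); return o,d/np.linalg.norm(d)
def atz(n,u,v,z):
    o,d=ray(n,u,v); return o+d*(z-o[2])/d[2]
def tri(a,b):
    o1,d1=ray('side',*a); o2,d2=ray('top',*b)
    s=np.linalg.lstsq(np.c_[d1,-d2],o2-o1,rcond=None)[0]
    p,q=o1+d1*s[0],o2+d2*s[1]; return (p+q)/2,np.linalg.norm(p-q)
def proj(n,P):
    p,f,A,o=cam(n); c=A.T@(np.array(P)-o); return c[:2]/c[2]*f+[p['cx'],p['cy']]
E
python3 - <<'E'
import cv2
s=cv2.imread('pics/side0.png');t=cv2.imread('pics/top0.png')
cv2.imwrite('pics/s1.png',cv2.resize(s[125:325,260:400],None,fx=3,fy=3,interpolation=cv2.INTER_CUBIC))
cv2.imwrite('pics/t1.png',cv2.resize(t[140:270,200:400],None,fx=4,fy=4,interpolation=cv2.INTER_CUBIC))
E
```

```text
(no output)
```

View pics/s1.png

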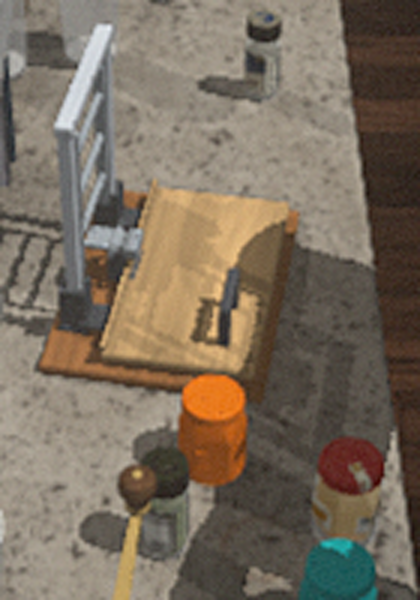

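View pics/t1.png

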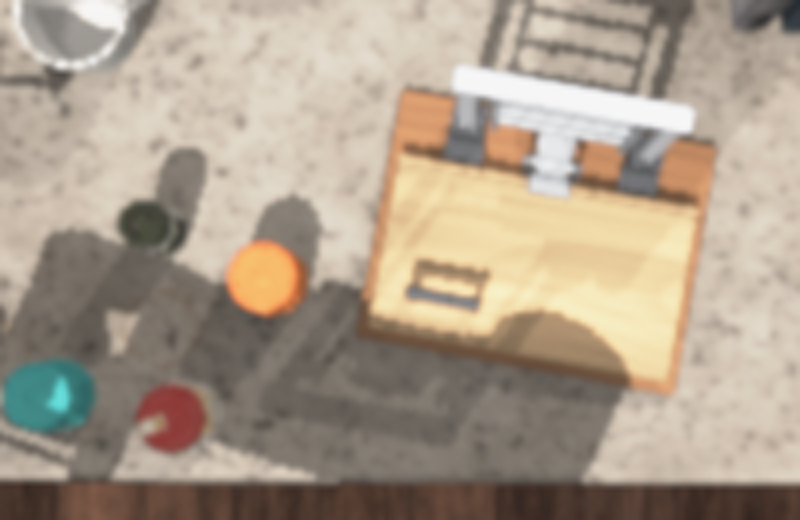

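The crops show the handle bar from (407,293) to (480,303) in the top crop, and its centre at (229,305) in the side crop. The red honey lid is centred at (172,418) top and (351,466) side, with a turquoise look-alike close to its left.

Run:
```python
from h import *
from scipy.optimize import least_squares
S=lambda u,v:(260+u/3-.33,125+v/3-.33)
T=lambda u,v:(200+u/4-.37,140+v/4-.37)
np.set_printoptions(precision=1,suppress=True)
for n,a,b in [("honey lid",(351,466),(172,418)),("handle",(230,303),(444,297)),("orange",(214,397),(264,277)),("turq",(338,567),(46,393)),("spice",(165,465),(147,226))]:
    print(n,*tri(S(*a),T(*b)))
# stand fit: base corners top z=14 ; bar ends z 262 ; handle
obs=[('top',(-110,140,14),T(360,332)),('top',(-110,-140,14),T(672,392)),('top',(110,140,14),T(405,88)),('top',(110,-140,14),T(715,143)),
('side',(-110,140,14),S(255,402)),('side',(110,140,14),S(40,368)),('side',(-110,-140,14),S(298,210)),
('top',(-65,70,81),T(444,297)),('side',(-65,70,77),S(230,303))]
def W(p,P): 
    c,s=np.cos(p[2]),np.sin(p[2]); return np.array([p[0]+c*P[0]-s*P[1],p[1]+s*P[0]+c*P[1],P[2]])
f=lambda p:np.concatenate([proj(n,W(p,P))-o for n,P,o in obs])
r=least_squares(f,[500,0,0],x_scale=[1,1,.01],loss='soft_l1'); p=r.x
print(p[:2],p[2],f(p).reshape(-1,2)); print("handle",W(p,(-65,70,74)),"spot",W(p,(-50,-65,32)))
# orange/spice/turq check
for n,b in (("spice2",(442,230)),):print(n,atz('top',*b,100))
s=manip.read_state(); print(R.from_euler('xyz',s['eef_rot']).as_matrix())
```

```text
honey lid [370.2 328.3  79.7] 1.2237078878805374
handle [469.4 107.6  61.7] 3.6966298605046792
orange [485.5 254.1  85. ] 1.1883383169281845
turq [389.2 432.   77.5] 2.7229875899476603
spice [526.4 346.9 100.8] 0.6667400510588756
[522.8  29.5] -0.17495706393535246 [[-1.8  1. ]
 [ 0.3  0.6]
 [-1.4 -0.4]
 [ 0.5  0.2]
 [ 2.  -1.6]
 [-1.8 -0.4]
 [-0.1  0.3]
 [-0.8 -0.1]
 [-1.1 -3.4]]
handle [471.  109.8  74. ] spot [462.3 -25.8  32. ]
spice2 [ 420.5 -316.8  100. ]
[[-0.9  0.3 -0. ]
 [ 0.3  0.9 -0. ]
 [ 0.  -0.  -1. ]]
```

```bash
cat >> h.py <<'E'
def go(x,y,z,yaw):
    s=manip.read_state(); M=R.from_euler('xyz',s['eef_rot'])
    d=M.inv().apply(np.array([x,y,z])-s['eef_pos'])/10
    r=(M.inv()*R.from_euler('xyz',[np.pi,0,yaw])).as_euler('xyz',degrees=True)
    print('shift cm',d.round(2),'roll',(r[2]/5).round(2),'tilt',r[:2].round(2))
def st():
    s=manip.read_state(); print(s['clock'],s['eef_pos'].round(1),s['eef_rot'].round(3),'F',s['wrist_force'].round(1),'gap',s['finger_gap'].round(1),'ff',s['finger_force'],s['joints'].round(2))
E
python3 -c "
from h import *
go(471,110,160,1.396)"
```

```text
shift cm [-40.29 -28.21   5.92] roll 15.91 tilt [-0.01  0.06]
```

```bash
python3 -m creep '[[1,[-4,-2.8,0],1.6],[1,[-8,-5.6,0],3.2],[1,[-12,-8.4,0],4.8],[1,[-16,-11.2,0],6.4],[1,[-20,-14,0],8],[1,[-24,-16.8,0],9.6],[1,[-28,-19.6,1],11.2],[1,[-32,-22.4,2],12.8],[1,[-36,-25.2,3.5],14.4],[1,[-40.3,-28.2,5],15.9],[1,[-40.3,-28.2,5.9],15.9],[0.1,[-40.3,-28.2,5.9],15.9]]' 25
python3 - <<'E'
from h import *
import cv2
st(); go(471,110,160,1.396)
s=manip.camera('side')[:,:,::-1];t=manip.camera('top')[:,:,::-1]
a=cv2.resize(s[125:325,260:400],None,fx=2.8,fy=2.8,interpolation=cv2.INTER_CUBIC)
b=cv2.resize(t[160:260,280:380],None,fx=4,fy=4,interpolation=cv2.INTER_CUBIC)
o=np.zeros((560,792,3),np.uint8);o[:,:392]=a;o[:400,392:]=b;cv2.imwrite('pics/c2.png',o)
E
```

```text
clock: 1.3
eef_pos: [470.8, 109.4, 158.9]
eef_rot: [-3.139, 0.001, 1.396]
wrist_force: [-0.4, -0.8, 0.5]
finger_gap: 89.0
finger_force: 0.0Traceback (most recent call last):
  File "<stdin>", line 3, in <module>
  File "h.py", line 23, in st
    s=manip.read_state(); print(s['clock'],s['eef_pos'].round(1),s['eef_rot'].round(3),'F',s['wrist_force'].round(1),'gap',s['finger_gap'].round(1),'ff',s['finger_force'],s['joints'].round(2))
                                                                                                                           ^^^^^^^^^^^^^^^^^^^^^
AttributeError: 'float' object has no attribute 'round'
```

```bash
sed -i "s/s\['finger_gap'\].round(1)/s['finger_gap']/" h.py
python3 -m creep '[[0.1,[0,0,2],0],[0.1,[0,0,4],0],[0.1,[0,0,5.4],0],[0.1,[0,0,5.4],0],[0.1,[0,0,5.4],0]]' 25
python3 - <<'E'
from h import *
import cv2
st(); go(471,110,69,1.396)
s=manip.camera('side')[:,:,::-1];t=manip.camera('top')[:,:,::-1]
a=cv2.resize(s[125:325,260:400],None,fx=2.8,fy=2.8,interpolation=cv2.INTER_CUBIC)
b=cv2.resize(t[160:260,280:380],None,fx=4,fy=4,interpolation=cv2.INTER_CUBIC)
o=np.zeros((560,792,3),np.uint8);o[:,:392]=a;o[:400,392:]=b;cv2.imwrite('pics/c2.png',o)
E
```

```text
clock: 1.8
eef_pos: [471.1, 111.4, 107.3]
eef_rot: [3.141, -0.0, 1.399]
wrist_force: [0.3, -1.0, 1.4]
finger_gap: 52.4
finger_force: 0.0
1.8 [471.1 111.4 107.3] [ 3.141 -0.     1.399] F [ 0.3 -1.   1.4] gap 52.36257223607443 ff 0.0 [0.16 0.28 1.82 0.   1.03 0.33]
shift cm [-0.14  0.01  3.83] roll 0.04 tilt [ 0.03 -0.02]
```

View pics/c2.png

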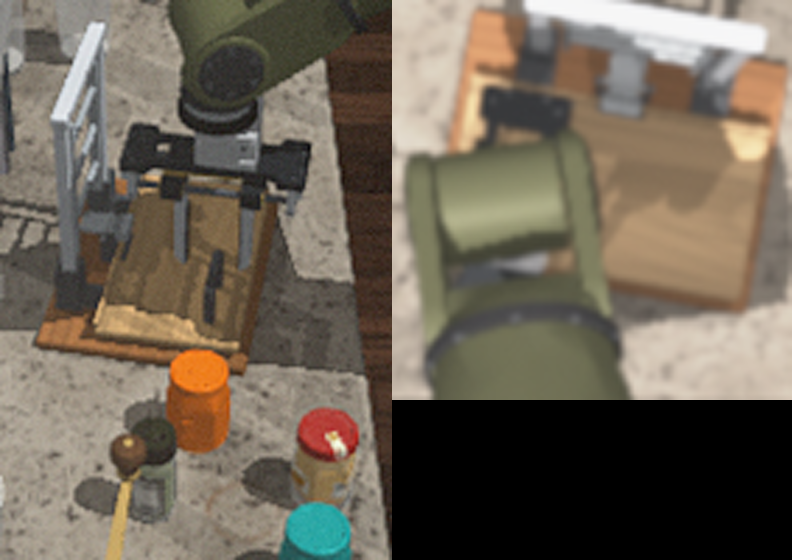

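Side crop: the two fingertips at about (180,260) and (246,265) straddle the bar, which runs from (216,250) to (208,320). I go down and grip.

```bash
python3 -m creep '[[0.1,[-0.1,0,1.5],0],[0.1,[-0.1,0,3],0],[0.1,[-0.1,0,3.7],0],[0.1,[-0.1,0,3.7],0],[-0.3,[-0.1,0,3.7],0],[-0.6,[-0.1,0,3.7],0],[-0.8,[-0.1,0,3.7],0],[-0.8,[-0.1,0,3.7],0],[-1,[-0.1,0,3.7],0],[-1,[-0.1,0,3.7],0],[-1,[-0.1,0,3.7],0],[-1,[-0.1,0,3.7],0]]' 30
python3 - <<'E'
from h import *
st()
E
```

```text
clock: 3.1
eef_pos: [470.0, 109.6, 69.5]
eef_rot: [-3.139, 0.0, 1.397]
wrist_force: [-8.1, 1.5, 7.7]
finger_gap: 11.7
finger_force: 30.0
3.1 [470.  109.6  69.5] [-3.139  0.     1.397] F [-8.1  1.5  7.7] gap 11.672161415137728 ff 30.005720257759094 [0.15 0.34 1.85 0.   0.95 0.33]
```

```bash
python3 -m creep '[[-1,[0,-0.1,-0.5],0],[-1,[0,-0.1,-1.2],0],[-1,[0,-0.1,-2],0],[-1,[0,-0.1,-2.8],0],[-1,[0,-0.1,-3.6],0],[-1,[0,-0.1,-4.4],0],[-1,[0,-0.1,-5.2],0],[-1,[0,-0.1,-6],0],[-1,[0,-0.1,-6.8],0],[-1,[0,-0.1,-7.6],0],[-1,[0,-0.1,-8.2],0],[-1,[0,-0.1,-8.2],0]]'
python3 -m creep '[[-1,[0,0,-0.6],0],[-1,[0,0,-1.4],0],[-1,[0,0,-2.2],0],[-1,[0,0,-3],0],[-1,[0,0,-3.7],0],[-1,[0,0,-4.1],0],[-1,[0,0,-4.1],0],[-1,[0,0,-4.1],0],[-1,[0,0,-4.1],0]]'
python3 - <<'E'
from h import *
import cv2
st()
s=manip.camera('side')[:,:,::-1]
cv2.imwrite('pics/c3.png',cv2.resize(s[130:260,260:390],None,fx=4.5,fy=4.5,interpolation=cv2.INTER_CUBIC))
E
```

```text
clock: 4.3
eef_pos: [470.0, 109.5, 152.1]
eef_rot: [3.141, -0.0, 1.397]
wrist_force: [-0.7, 2.0, -5.0]
finger_gap: 11.3
finger_force: 30.0
clock: 5.2
eef_pos: [470.0, 109.5, 192.2]
eef_rot: [-3.141, 0.0, 1.397]
wrist_force: [-1.3, 0.2, -5.1]
finger_gap: 11.9
finger_force: 30.0
5.2 [470.  109.5 192.2] [-3.141  0.     1.397] F [-1.3  0.2 -5.1] gap 11.851106004848358 ff 30.00260442495346 [0.15 0.18 1.74 0.   1.23 0.33]
```

View pics/c3.png

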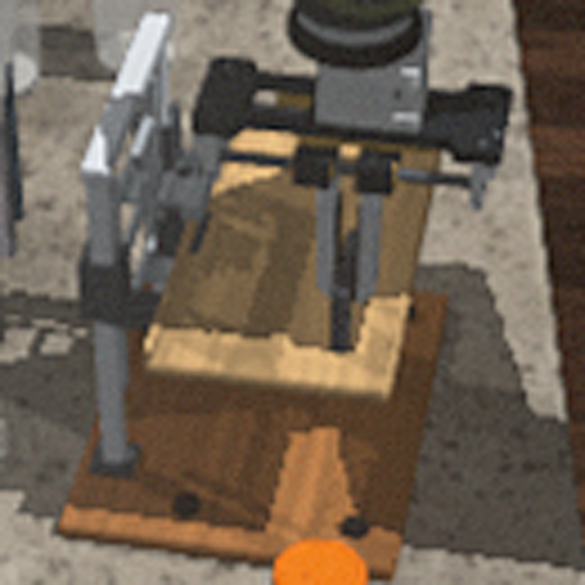

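The shelf is up about 122 mm, held by the handle between the fingers (345,260), with the catch tongue at the ladder around (185,180). Weight is about 5 N. Now I lower it and feel for the seat.

```bash
python3 -m creep '[[-1,[0,0,0.4],0],[-1,[0,0,0.8],0],[-1,[0,0,1.2],0],[-1,[0,0,1.6],0],[-1,[0,0,1.9],0],[-1,[0,0,1.9],0]]' 18
for i in 1 2; do python3 -m creep '[[-1,[0,0,0.1],0],[-1,[0,0,0.2],0],[-1,[0,0,0.3],0],[-1,[0,0,0.3],0]]' | egrep 'pos|wrist'; done
```

```text
clock: 5.85
eef_pos: [470.0, 109.5, 173.0]
eef_rot: [-3.141, 0.0, 1.397]
wrist_force: [-1.9, 2.0, -5.2]
finger_gap: 11.9
finger_force: 18.0
eef_pos: [470.0, 109.5, 170.3]
wrist_force: [-2.6, 0.8, -4.6]
eef_pos: [470.0, 109.5, 167.3]
wrist_force: [-3.5, 0.6, -4.7]
```

```bash
cat > ok.py <<'E'
# succeeds while the shelf's weight still hangs in the fingers
from h import *
s=manip.read_state(); print(s['eef_pos'][2].round(1),s['wrist_force'].round(1)); raise SystemExit(s['wrist_force'][2]>-3)
E
python3 -m creep '[[-1,[0,0,0.1],0],[-1,[0,0,0.15],0],[-1,[0,0,0.15],0]]' 12 >o && python3 ok.py &&
python3 -m creep '[[-1,[0,0,0.1],0],[-1,[0,0,0.15],0],[-1,[0,0,0.15],0]]' >o && python3 ok.py &&
python3 -m creep '[[-1,[0,0,0.1],0],[-1,[0,0,0.15],0],[-1,[0,0,0.15],0]]' >o && python3 ok.py &&
python3 -m creep '[[-1,[0,0,0.1],0],[-1,[0,0,0.15],0],[-1,[0,0,0.15],0]]' >o && python3 ok.py &&
python3 -m creep '[[-1,[0,0,0.1],0],[-1,[0,0,0.15],0],[-1,[0,0,0.15],0]]' >o && python3 ok.py &&
python3 -m creep '[[-1,[0,0,0.1],0],[-1,[0,0,0.15],0],[-1,[0,0,0.15],0]]' >o && python3 ok.py &&
python3 -m creep '[[-1,[0,0,0.1],0],[-1,[0,0,0.15],0],[-1,[0,0,0.15],0]]' >o && python3 ok.py &&
python3 -m creep '[[-1,[0,0,0.1],0],[-1,[0,0,0.15],0],[-1,[0,0,0.15],0]]' >o && python3 ok.py; cat o
```

```text
165.9 [-5.5  0.5 -3.7]
clock: 6.95
eef_pos: [470.0, 109.5, 165.9]
eef_rot: [-3.141, 0.0, 1.397]
wrist_force: [-5.5, 0.5, -3.7]
finger_gap: 12.0
finger_force: 12.0False
```

```bash
sed -i 's/SystemExit(.*/SystemExit(int(s["wrist_force"][2]>-2))/' ok.py
python3 -m creep '[[-1,[0,0,0.1],0],[-1,[0,0,0.15],0],[-1,[0,0,0.15],0]]' >o && python3 ok.py &&
python3 -m creep '[[-1,[0,0,0.1],0],[-1,[0,0,0.15],0],[-1,[0,0,0.15],0]]' >o && python3 ok.py &&
python3 -m creep '[[-1,[0,0,0.1],0],[-1,[0,0,0.15],0],[-1,[0,0,0.15],0]]' >o && python3 ok.py &&
python3 -m creep '[[-1,[0,0,0.1],0],[-1,[0,0,0.15],0],[-1,[0,0,0.15],0]]' >o && python3 ok.py &&
python3 -m creep '[[-1,[0,0,0.1],0],[-1,[0,0,0.15],0],[-1,[0,0,0.15],0]]' >o && python3 ok.py &&
python3 -m creep '[[-1,[0,0,0.1],0],[-1,[0,0,0.15],0],[-1,[0,0,0.15],0]]' >o && python3 ok.py &&
python3 -m creep '[[-1,[0,0,0.1],0],[-1,[0,0,0.15],0],[-1,[0,0,0.15],0]]' >o && python3 ok.py &&
python3 -m creep '[[-1,[0,0,0.1],0],[-1,[0,0,0.15],0],[-1,[0,0,0.15],0]]' >o && python3 ok.py; cat o
```

```text
165.5 [-10.9  -0.5   8. ]
clock: 7.25
eef_pos: [470.0, 109.6, 165.5]
eef_rot: [3.141, -0.0, 1.397]
wrist_force: [-10.9, -0.5, 8.0]
finger_gap: 11.8
finger_force: 12.0
```

```bash
python3 -m creep '[[-1,[0,0,-0.05],0],[-1,[0,0,-0.07],0],[-1,[0,0,-0.07],0]]'; python3 ok.py
```

```text
clock: 7.55
eef_pos: [470.0, 109.6, 165.7]
eef_rot: [3.141, -0.0, 1.397]
wrist_force: [-7.4, 0.7, 3.0]
finger_gap: 12.1
finger_force: 12.0
165.7 [-7.4  0.7  3. ]
```

```bash
python3 -m creep '[[-1,[0,0,-0.03],0],[-0.7,[0,0,-0.03],0],[-0.4,[0,0,-0.03],0],[0,[0,0,-0.03],0],[0.1,[0,0,-0.03],0],[0.1,[0,0,-0.03],0],[0.1,[0,0,-0.03],0]]'
python3 -m creep '[[0.1,[0,0,-1],0],[0.1,[0,0,-3],0],[0.1,[0,0,-6],0],[0.1,[0,0,-8],0],[0.1,[0,0,-8],0]]'
python3 - <<'E'
from h import *
import cv2
st()
s=manip.camera('side')[:,:,::-1]
cv2.imwrite('pics/c4.png',cv2.resize(s[130:330,260:400],None,fx=3,fy=3,interpolation=cv2.INTER_CUBIC))
E
```

```text
clock: 8.25
eef_pos: [470.1, 109.5, 165.5]
eef_rot: [3.141, -0.0, 1.397]
wrist_force: [-1.3, -1.2, -0.5]
finger_gap: 49.8
finger_force: 0.0
clock: 8.75
eef_pos: [471.0, 109.7, 248.6]
eef_rot: [3.137, -0.002, 1.397]
wrist_force: [0.3, 0.6, -0.5]
finger_gap: 51.6
finger_force: 0.0
8.75 [471.  109.7 248.6] [ 3.137e+00 -2.000e-03  1.397e+00] F [ 0.3  0.6 -0.5] gap 51.59667365316607 ff 0.0 [0.15 0.12 1.66 0.   1.35 0.33]
```

View pics/c4.png

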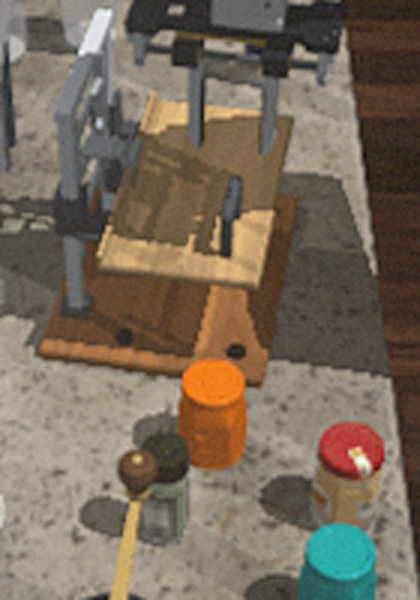

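The side crop shows the shelf hanging level by itself, with the fingers clear above the handle at (230,213) and the honey lid unmoved at (352,450). Seat height is about 96 mm, so the spot should be at z≈128.

```bash
python3 -c "
from h import *
S=lambda u,v:(260+u/3-.33,130+v/3-.33)
print(atz('side',*S(352,450),86),atz('top',242.6,244.1,86), atz('side',*S(230,203),81+96))
go(370,327,150,1.745)"
```

```text
[369.54604177 332.74008058  86.        ] [371.19936611 327.16233945  86.        ] [470.33484545 118.22461314 177.        ]
shift cm [ 19.67 -13.67   9.65] roll -3.98 tilt [0.14 0.  ]
```

```bash
python3 -m creep '[[0.4,[2,-1.5,0],-0.4],[0.6,[5,-3.5,0],-1],[0.8,[8,-5.6,0],-1.6],[1,[11,-7.7,1],-2.2],[1,[14,-9.8,2.5],-2.8],[1,[17,-11.8,4.5],-3.4],[1,[19.7,-13.7,6],-4],[1,[19.7,-13.7,8],-4],[1,[19.7,-13.7,8.5],-4],[1,[19.7,-13.7,8.5],-4]]'
python3 - <<'E'
from h import *
import cv2
st()
im0={n:cv2.imread(f'pics/{n}0.png') for n in('side','top')}
c={}
for n in im0:
    a=im0[n].astype(int); m=((a[:,:,2]>90)&(a[:,:,2]>2.2*a[:,:,1])&(a[:,:,2]>2*a[:,:,0])).astype(np.uint8)
    g=np.zeros_like(m); u,v=(376,281) if n=='side' else (243,244); g[v-14:v+15,u-14:u+15]=1; m*=g
    P=cv2.convexHull(np.argwhere(m)[:,::-1].astype(np.int32)); M=cv2.moments(P); c[n]=(M['m10']/M['m00'],M['m01']/M['m00']); print(n,c[n],cv2.boundingRect(P))
print(tri(c['side'],c['top']))
for z in(80,86):print(atz('side',*c['side'],z),atz('top',*c['top'],z))
s=manip.camera('side')[:,:,::-1]
cv2.imwrite('pics/c5.png',cv2.resize(s[200:340,310:450],None,fx=4,fy=4,interpolation=cv2.INTER_CUBIC))
go(370,328,35,1.745)
E
```

```text
clock: 9.8
eef_pos: [368.9, 326.7, 159.5]
eef_rot: [-3.14, 0.001, 1.746]
wrist_force: [-0.4, 0.7, 0.6]
finger_gap: 94.1
finger_force: 0.0
9.8 [368.9 326.7 159.5] [-3.140e+00  1.000e-03  1.746e+00] F [-0.4  0.7  0.6] gap 94.13122028729241 ff 0.0 [ 0.65  0.23  1.75 -0.    1.16  0.48]
side (376.3333333333333, 278.58787878787876) (367, 272, 20, 15)
top (241.8062397372742, 243.73399014778326) (236, 238, 12, 13)
(array([371.72681033, 329.69806907,  86.64297268]), np.float64(1.346468861771829))
[370.12267641 323.90819559  80.        ] [372.0968121 330.9138692  80.       ]
[370.96172997 329.15812766  86.        ] [372.36887256 329.75497246  86.        ]
shift cm [ 0.11  0.09 12.55] roll 0.01 tilt [-0.03  0.02]
```

View pics/c5.png

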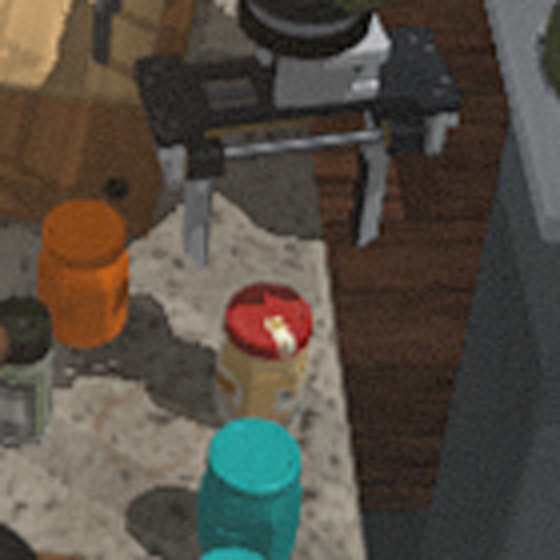

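The lid triangulates to (371.5, 329.5, 86.6), which matches the 86 mm height. The picture shows the fingers at (198,250) and (372,240) straddling the red lid at (268,320), with clear space beside the turquoise jar. Going down to grip.

```bash
python3 -m creep '[[1,[0.2,0.25,2],0],[1,[0.2,0.25,5],0],[1,[0.2,0.25,8],0],[1,[0.2,0.25,10.5],0],[1,[0.2,0.25,12],0],[1,[0.2,0.25,12.4],0],[1,[0.2,0.25,12.4],0]]' 20
python3 -m creep '[[0.6,[0,0,0],0],[0.4,[0,0,0],0],[0.3,[0,0,0],0],[0.2,[0,0,0],0],[0.1,[0,0,0],0],[0,[0,0,0],0],[0,[0,0,0],0],[0,[0,0,0],0]]' 20
```

```text
clock: 10.55
eef_pos: [371.8, 329.5, 37.0]
eef_rot: [3.141, -0.0, 1.745]
wrist_force: [0.7, 0.8, 0.5]
finger_gap: 94.2
finger_force: 0.0
clock: 11.35
eef_pos: [371.2, 329.7, 36.7]
eef_rot: [-3.142, -0.0, 1.746]
wrist_force: [-1.7, -1.4, 6.1]
finger_gap: 60.9
finger_force: 20.0
```

```bash
python3 -m creep '[[-0.3,[0,0,-0.2],0],[-0.3,[0,0,-0.8],0],[-0.3,[0,0,-2],0],[-0.3,[0,0,-4.5],0],[-0.3,[0,0,-8],0],[-0.3,[0,0,-12],0],[-0.3,[0,0,-16],0],[-0.3,[0,0,-19.5],0],[-0.3,[0,0,-22],0],[-0.3,[0,0,-22.7],0],[-0.3,[0,0,-22.7],0]]' 25
python3 -c "
from h import *
go(462.3,-25.8,260,1.396)"
```

```text
clock: 12.45
eef_pos: [371.2, 329.6, 264.0]
eef_rot: [3.14, -0.001, 1.746]
wrist_force: [0.2, 0.0, -3.5]
finger_gap: 60.3
finger_force: 25.0
shift cm [-36.59   2.76   0.38] roll 4.01 tilt [ 0.05 -0.05]
```

```bash
python3 -m creep '[[-0.3,[-2,0.2,0],0.2],[-0.3,[-5.5,0.4,0],0.6],[-0.3,[-9.5,0.7,0],1],[-0.3,[-13.5,1,0],1.5],[-0.3,[-17.5,1.3,0],2],[-0.3,[-21.5,1.6,0],2.4],[-0.3,[-25.5,1.9,0],2.8],[-0.3,[-29.5,2.2,0],3.2],[-0.3,[-33,2.5,0],3.6],[-0.3,[-35.5,2.7,0],3.9],[-0.3,[-36.6,2.75,0],4],[-0.3,[-36.6,2.75,0],4]]'
python3 - <<'E'
from h import *
import cv2
go(462,-26,175,1.396)
s=manip.camera('side')[:,:,::-1];t=manip.camera('top')[:,:,::-1]
a=cv2.resize(s[110:250,260:390],None,fx=3,fy=3,interpolation=cv2.INTER_CUBIC)
b=cv2.resize(t[150:250,280:380],None,fx=4,fy=4,interpolation=cv2.INTER_CUBIC)
o=np.zeros((420,790,3),np.uint8);o[:,:390]=a;o[:400,390:]=b;cv2.imwrite('pics/c6.png',o)
E
```

```text
clock: 13.65
eef_pos: [461.9, -26.5, 262.2]
eef_rot: [-3.139, 0.0, 1.396]
wrist_force: [1.0, 0.0, -3.9]
finger_gap: 60.5
finger_force: 25.0
shift cm [0.05 0.02 8.72] roll -0.0 tilt [-0.13  0.  ]
```

View pics/c6.png

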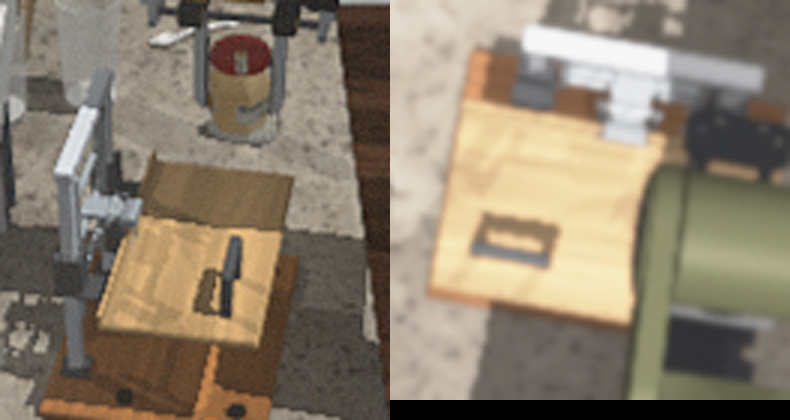

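The honey jar is held upright above the shelf's right half (side crop (242,85)), and the shelf is still hanging level with the handle free at (232,275). I lower quickly to just above the board, then feel for it.

```bash
sed -i 's/>-2/>-1.5/' ok.py
python3 -m creep '[[-0.3,[0,0,1],0],[-0.3,[0,0,3],0],[-0.3,[0,0,5],0],[-0.3,[0,0,7],0],[-0.3,[0,0,8.3],0],[-0.3,[0,0,9],0],[-0.3,[0,0,9.2],0],[-0.3,[0,0,9.2],0],[-0.3,[0,0,9.2],0]]' 20 >o; python3 ok.py && 
python3 -m creep '[[-0.3,[0,0,0.1],0],[-0.3,[0,0,0.1],0]]' >o && python3 ok.py &&
python3 -m creep '[[-0.3,[0,0,0.1],0],[-0.3,[0,0,0.1],0]]' >o && python3 ok.py &&
python3 -m creep '[[-0.3,[0,0,0.1],0],[-0.3,[0,0,0.1],0]]' >o && python3 ok.py &&
python3 -m creep '[[-0.3,[0,0,0.1],0],[-0.3,[0,0,0.1],0]]' >o && python3 ok.py &&
python3 -m creep '[[-0.3,[0,0,0.1],0],[-0.3,[0,0,0.1],0]]' >o && python3 ok.py &&
python3 -m creep '[[-0.3,[0,0,0.1],0],[-0.3,[0,0,0.1],0]]' >o && python3 ok.py &&
python3 -m creep '[[-0.3,[0,0,0.1],0],[-0.3,[0,0,0.1],0]]' >o && python3 ok.py
```

```text
172.0 [ 0.2  0.1 -3.1]
170.7 [-0.2  0.3 -3.3]
169.4 [-1.3  0.4 -3. ]
168.3 [-0.2 -0.1 -3.2]
167.3 [-0.3 -0.6 -3. ]
166.3 [-0.2  1.  -3.3]
165.3 [-0.2 -0.6 -3.2]
164.7 [-1.8 -0.1  1.5]
```

Contact at z=164.7, exactly as expected. Now I release gently and lift away.

```bash
python3 -m creep '[[-0.3,[0,0,0],0],[0.3,[0,0,0],0],[0.5,[0,0,0],0],[0.7,[0,0,0],0],[0.9,[0,0,0],0],[0.9,[0,0,0],0],[0.9,[0,0,0],0],[0.9,[0,0,0],0]]'
python3 -m creep '[[0.9,[0,0,-0.8],0],[0.9,[0,0,-2.5],0],[0.9,[0,0,-5],0],[0.9,[0,0,-8],0],[0.9,[0,0,-11],0],[0.9,[0,0,-13],0],[0.9,[-1,-5,-13],0],[0.9,[-2,-10,-13],0],[0.9,[-2,-14,-13],0],[0.9,[-2,-14,-13],0]]'
python3 - <<'E'
from h import *
import cv2
s=manip.camera('side')[:,:,::-1];t=manip.camera('top')[:,:,::-1]
a=cv2.resize(s[110:310,260:390],None,fx=3,fy=3,interpolation=cv2.INTER_CUBIC)
b=cv2.resize(t[140:260,210:340+70],None,fx=2,fy=2,interpolation=cv2.INTER_CUBIC)
o=np.zeros((600,790,3),np.uint8);o[:,:390]=a;o[:240,390:]=b;cv2.imwrite('pics/c7.png',o)
E
```

```text
clock: 16.85
eef_pos: [462.2, -25.9, 164.4]
eef_rot: [-3.142, 0.0, 1.397]
wrist_force: [0.2, -0.5, -0.1]
finger_gap: 88.9
finger_force: 0.0
clock: 17.85
eef_pos: [318.1, -21.0, 295.7]
eef_rot: [3.138, 0.0, 1.397]
wrist_force: [1.4, -1.1, -0.8]
finger_gap: 89.1
finger_force: 0.0
```

View pics/c7.png

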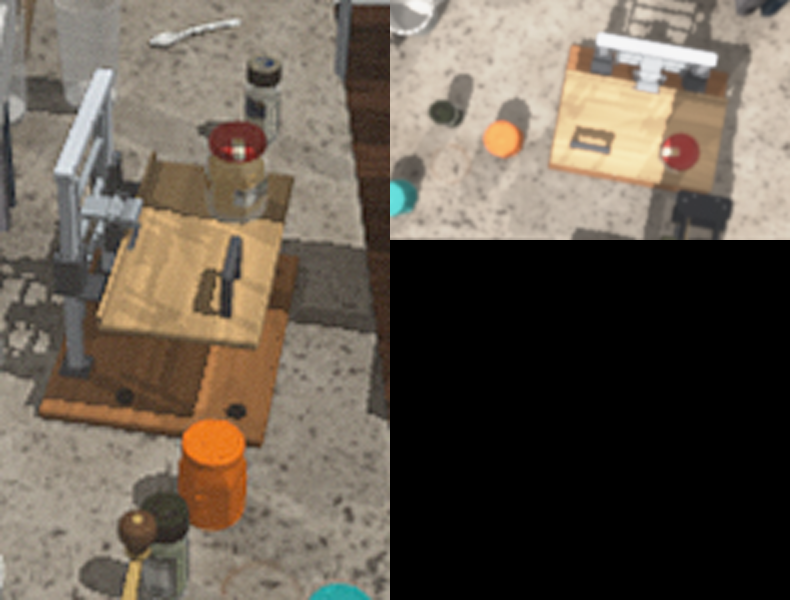

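The jar stands upright on the right half (side crop (238,170), top crop (680,152)). The shelf hangs at the height I left it, and the spice jars and look-alikes are untouched. Handing in.

```bash
python3 -c "
from cell import manip
print(manip.sign_off())"
```

```text
the job is handed in; nothing more can be done
None
```

The shelf hangs locked on the middle rung, about 96 mm up, and the honey jar stands upright on its free right half; the spice jars were not touched, and I handed the job in about 18 s into the 72 s.

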